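# Pull the snap ring off an idler axle with a hooked pick

### The job

With the orange-handled hooked pick, not with the fingers, pull the brass spring ring sideways out of its groove in the axle of the blue wheel by the loop at its back, so that it lies loose beside the axle on the wheel or the table. Then put the pick back in the rack as it stood, and leave the green-handled driver in its place there.

Things in the scene. Friction and masses are not known exactly. Their poses are not given: they have to be found in the camera images.
- wheel_unit: Fixed idler wheel unit: aluminium base plate 150 x 150 x 10 mm, blue wheel of 130 mm diameter lying flat on it, top face at z = 40 mm. At its centre a steel axle stands up to z = 55 mm: groove of 18 mm diameter at z = 40 to 47 mm, 21 mm head above it. Origin: centre of the plate's underside, on the axle's axis; z up.
- axle_groove (a point): Point on the axle's axis at the height of the ring (42.5 mm above the table).
- clip_ring (a point): Loose brass wire spring ring lying on the wheel in the axle's groove; wire 5 mm. Point: centre of its C-shaped part (19 mm inside, 29 mm outside), 2.5 mm above its underside. x axis: from the centre to the open mouth. The arms are sprung: pulled along its -x (away from the mouth) with 3 to 8 N it snaps off the axle, is free after 20 mm of travel, and slides on the wheel.
- clip_eye (a point): Centre of the closed round wire loop at the back of the spring ring, 25.5 mm from clip_ring along the ring's -x axis; hole 18 mm wide, axis upright, wire 5 mm thick; same axes as clip_ring.
- pick_grip (a point): Centre of the hooked pick's orange T-handle (loose, 90 g): flat-sided bar 64 mm long in y, 16 mm thick in x (grip it so), 24 mm high. x: the way the hook points, z up. A 6 mm shank goes down from mid-handle, bends level along +x 74 mm below this point, then down to the tip, 20 mm along +x and 90 mm below this point.
- pick_tip (a point): Lowest point of the pick's tip; the tip is 6 mm thick, flat-ended, and reaches 13 mm below the underside of the level part of the hook. The pick hangs in the rack by its handle, tip down, hook towards the rack's +x.
- driver_grip (a point): Centre of the like-sized green T-handle of a straight socket driver with a 22 mm wide end, in the other bay of the rack; not needed. Axes as for pick_grip.
- rack: Fixed grey tool rack: base 90 x 160 x 10 mm; three walls along x, tops 95 mm above the table, 70 mm long, with end lips 7 mm higher, 60 mm apart. Two bays 48 mm wide, centred 36 mm either side of the origin in y; a handle rests across two walls, along y, its centre 107 mm above the table. Origin: centre of the base's underside; z up.
Things that resemble listed ones, but are neither listed nor needed, are in the scene too. There is more than one size of the part that bears pick_grip; the job needs the larger.

How it is judged:
By the outcome, as a careful person would: the job done as asked, in the order asked, and still so for the second after the job is handed in, with the robot touching nothing.
It also fails if it takes over 48 s, if anything falls off the work surface, if the arm or the gripper's body presses on something with over 40 N, if the wrist force passes 120 N, or if a joint passes its speed limit or range.

### The arm

A 6-joint arm with a two-finger parallel gripper is mounted at the origin on a cart in front of the work surface, level with it; the furniture and walls round the work are solid. World frame = base frame: x ahead of the robot, y to its left, z up, the work surface at z = 0. Lengths are in m, angles in rad, forces in N, time in s.
With the tool pointing down it reaches from about 0.425 to 0.95 m from the base axis. Payload 3.5 kg.
Tool frame: the origin (TCP) lies midway between the tips of the shut fingers; the grasp point (between the pads) lies 19 mm behind it; z points along the fingers, y is the direction in which the jaws open and shut (so a half turn about z gives the same grasp; the last joint's range is limited). The gripper opens to 85 mm and grips with 20 to 120 N. Pads are 22 mm wide; open, the fingers measure 114 mm over their backs; the gripper's body (76 mm by 85 mm) begins 54 mm behind the grasp point. The pads swing forward as they close: fully open they stand 13 mm farther back than shut.
Start: joints at [1.035, 0.286, 1.577, -0, 1.279, -0.15], TCP at [0.254, 0.625, 0.231] pointing down, gripper open.
Joint ranges: [-2.77, 2.77], [-0.9, 2.22], [0.21, 2.48], [-1.53, 4.67], [0.24, 2.81], [-2.84, 2.84]. Speed limits (rad/s): [2.79, 2.79, 3.14, 3.14, 3.14, 3.14].

### API

Orientations are given as a unit quaternion [x, y, z, w].
In Python, from plant import ctrl gives the robot as it stands.
- The arm moves only by the tool apply_moves, never from a script. Its argument "moves" is a list that holds one entry, the list of rows, each a list of 7 numbers: the shift along the tool's x, y, z in m, then the turn, a rotation vector about the tool's x, y, z in degrees, then the gripper's target within -1 to 1 (shut at 1, half-way at 0, fully open at -1). In form: [[[tx, ty, tz, ax, ay, az, hand], ...]]. A call has 1 to 12 rows; each row shifts and turns the pose as measured when the row begins, along the tool's axes as they then stand; what a row does not reach is not made up. A row lasts 1/10 s, in which the tool goes at most 50 mm and 8.59 degrees, less where a joint would pass 70% of its speed; a pose out of reach is approached as far as the arm can. A call with a gripper value outside its range is refused whole. The fingers move at their own pace and stop on an object; "force" is the grip in N (left out, the last holds). Time passes only in rows, so rows that do not move let the fingers close. It gives the time, the measured TCP pose, the force and the opening at its end, in the units of the state.
- ctrl.get_state(): the state, without advancing time (a new reading comes with each control period).
- ctrl.read_camera(name): name is "side" or "top"; returns the picture (480x640x3 uint8, red, green, blue); there is no depth.
- ctrl.get_calibration(name): a dict with "camera_matrix" (3x3 intrinsics, pixels), "k1" (the pictures are not rectified: a ray, as slopes to the right and down, at radius r is drawn at 1 + k1 r^2 times it, then the intrinsics apply), "cam_to_world" (4x4, takes a point from camera to world coordinates). Camera axes: x right, y up, looking along -z (the intrinsics and any distortion apply to the point x, -y, -z); pixel columns grow to the right and rows downward; lengths in m; the calibration is good to about 2 mm. A picture is of the moment at which its call begins. get_calibration takes no time and is no camera call.
- ctrl.sign_off(): hands the job in, once; it reports no verdict.
The state is a dict: "time": time; "qpos": joint angles; "dq": joint speeds; "joint_efforts": joint torques, N m; "eef_pos": TCP position; "tcp_rot": TCP orientation; "contact_force": force on the tool from outside, world axes, zero at the start; "wrist_torque": the same for the moment, N m; "opening": opening from 0.0 (shut) to 1.0 (fully open).
Only numpy, scipy, OpenCV 4.12 (cv2) and the standard library are available. Lean on these libraries where they do the work, as an engineer would, in place of code of your own. Each camera call takes 0.05 s, during which the arm holds its last target. There are 200 camera calls.

## Working session

There is one attempt and no reset: what is moved stays moved. The work goes in short steps, Python scripts to look and compute and a tool call to move; the robot and the scene stay as the last step left them, time stands still between calls to the robot, and variables do not carry over. Pictures are saved under pics/ and viewed, about 8 in all and at most 12, crops included, and the job is handed in when it is done.

Besides the shell and the picture viewer there is one more tool, called after ">>>" by a JSON object that holds its "fn" and its "kwargs". apply_moves: Moves the arm, as the interface text tells. Its arguments: {"type":"object","properties":{"moves":{"type":"array","items":{"type":"array","items":{"type":"array","items":{"type":"number"}}}},"force":{"type":"number"}},"required":["moves"]}

```bash
mkdir -p pics; ls
cat > h.py <<'E'
import numpy as np, cv2, sys
sys.path.insert(0,'.')
from plant import ctrl
def cal(n):
    c=ctrl.get_calibration(n); return np.array(c['camera_matrix']),c['k1'],np.array(c['cam_to_world'])
def ray(n,uv):
    K,k1,T=cal(n); u=np.atleast_2d(np.array(uv,float))
    d=cv2.undistortPoints(u[:,None,:],K,np.array([k1,0,0,0.]))[:,0]
    d=np.c_[d[:,0],-d[:,1],-np.ones(len(d))]@T[:3,:3].T
    return T[:3,3],d/np.linalg.norm(d,axis=1)[:,None]
def plane(n,uv,z):
    o,d=ray(n,uv); return o+d*((z-o[2])/d[:,2])[:,None]
def proj(n,P):
    K,k1,T=cal(n); p=(np.atleast_2d(P)-T[:3,3])@T[:3,:3]
    return cv2.projectPoints(np.c_[p[:,0],-p[:,1],-p[:,2]],np.zeros(3),np.zeros(3),K,np.array([k1,0,0,0.]))[0][:,0]
def tri(a,ua,b,ub):
    o1,d1=ray(a,ua);o2,d2=ray(b,ub);d1=d1[0];d2=d2[0]
    s=np.linalg.lstsq(np.c_[d1,-d2],o2-o1,rcond=None)[0];p=o1+s[0]*d1;q=o2+s[1]*d2
    return (p+q)/2,np.linalg.norm(p-q)
def snap(n,name):
    im=np.array(ctrl.read_camera(n))[:,:,::-1].copy(); cv2.imwrite(f'pics/{name}.png',im); return im
E
python3 - <<'E'
from h import *
for n in('side','top'):
    snap(n,n+'0'); K,k,T=cal(n); print(n,K.round(1).tolist(),k,T.round(3).tolist())
s=ctrl.get_state();print(s['time'],s['eef_pos'],s['tcp_rot'],s['opening'],s['contact_force'])
E
```

```text
pics
side [[532.8, 0.0, 323.6], [0.0, 532.8, 244.3], [0.0, 0.0, 1.0]] -0.022962399413667258 [[-0.994, 0.061, -0.09, 0.349], [-0.108, -0.629, 0.77, 0.727], [-0.009, 0.775, 0.632, 0.645], [0.0, 0.0, 0.0, 1.0]]
top [[590.3, 0.0, 314.4], [0.0, 590.3, 239.4], [0.0, 0.0, 1.0]] -0.0835229752513726 [[0.028, 0.988, -0.152, 0.296], [-1.0, 0.027, -0.009, 0.085], [-0.005, 0.153, 0.988, 0.987], [0.0, 0.0, 0.0, 1.0]]
0.1 [0.25365875 0.62489516 0.23006137] [ 1.91697021e-01  9.81453559e-01 -1.01374576e-03 -3.67997912e-04] 1.000425517095716 [ 0.15635372 -0.43669169  0.29358489]
```

View pics/side0.png

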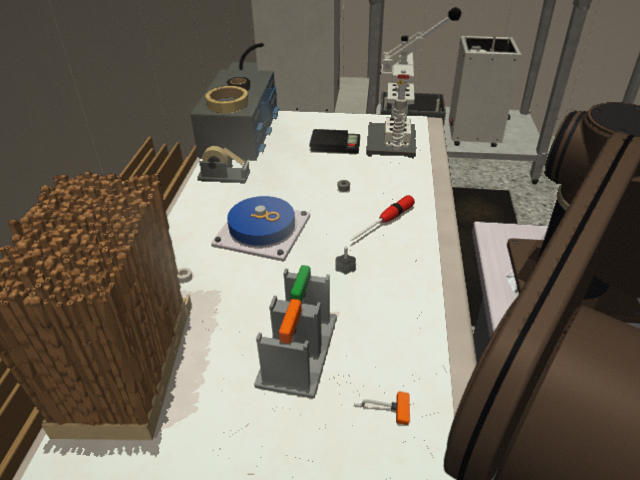

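View pics/top0.png

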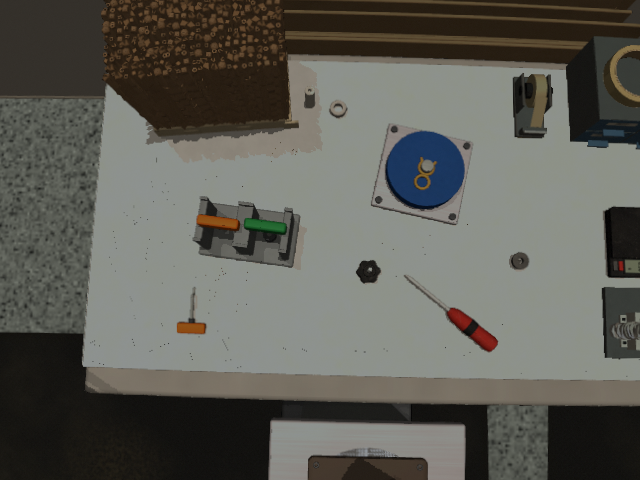

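The two views show:

| Thing | Top view px | Side view px |
|---|---|---|
| Orange handle in the rack | (217,223) | (291,320) |
| Small orange pick lying on the table | (191,328) | (402,407) |
| Green driver | (265,226) | (301,281) |
| Red screwdriver | (470,327) | (397,208) |
| Brass ring on the blue wheel | (425,175) | (265,215) |

The off-white ring at top (338,108) and the grey collar at (519,261) are decoys. I choose the orange handle in the rack, which looks like the larger one, and will check it in a close crop.

Run:
```python
from h import *
s=cv2.imread('pics/side0.png');t=cv2.imread('pics/top0.png')
r=lambda im,x,y,w,h,f:cv2.resize(im[y:y+h,x:x+w],(w*f,h*f),interpolation=cv2.INTER_CUBIC)
a=r(t,180,185,130,100,3);b=r(s,245,255,100,150,2);c=r(t,365,115,120,120,3);d=r(s,205,185,115,80,3)
W=np.zeros((600,800,3),np.uint8)
for im,x,y in((a,0,0),(b,0,300),(c,400,0),(d,400,360)):
    h,w=im.shape[:2];W[y:y+h,x:x+w]=im[:600-y,:800-x]
cv2.imwrite('pics/crop1.png',W)
def blobs(im,lo,hi,mn=25):
    m=cv2.inRange(cv2.cvtColor(im,cv2.COLOR_BGR2HSV),lo,hi)
    return [(c,cv2.minAreaRect(c)) for c in cv2.findContours(m,0,1)[0] if cv2.contourArea(c)>mn]
for n,im in(('top',t),('side',s)):
  for nm,lo,hi in(('orange',(5,190,120),(13,255,255)),('green',(55,120,60),(80,255,255)),('blue',(105,120,50),(125,255,255)),('brass',(14,120,110),(28,255,255))):
    for c,q in blobs(im,lo,hi): print(n,nm,np.round(q[0],1),np.round(q[1],1),round(q[2],1),cv2.contourArea(c))
```

```text
top orange [217.1 221.1] [40.3  9.1] 7.8 34.0
top green [264.5 224.8] [41.6  9.6] 7.8 348.0
top blue [425.5 168.5] [76.4 73.5] 45.0 4406.0
top brass [189.5 327.5] [ 7. 25.] 90.0 152.0
top brass [216.6 221.1] [37.8  6.5] 8.1 199.5
top brass [424.  173.7] [15.2 30.4] 15.9 183.5
side orange [402.5 407. ] [30. 11.] 90.0 312.0
side orange [288.5 319.8] [11.5 44.3] 18.9 401.5
side green [299.  281.5] [11.5 34.2] 15.9 293.0
side blue [251.4 222.4] [47.7 45.8] 49.4 1340.0
side brass [ 17.4 440.4] [ 5.4 75.5] 30.7 316.0
side brass [  8.6 398.1] [ 2.8 34.4] 33.7 68.0
side brass [  3.7 375.5] [ 2.8 16.6] 33.7 28.5
side brass [ 74.5 298.9] [ 7.2 18.8] 68.2 53.5
side brass [ 31.  297.5] [11. 14.] 90.0 83.5
side brass [ 13.  292.8] [4.6 9.6] 31.0 29.5
side brass [  2.5 292.5] [5. 9.] 0.0 29.0
side brass [ 98.8 277.2] [10.  17.8] 70.3 67.0
side brass [ 39. 278.] [ 8. 18.] 0.0 58.0
side brass [ 79.  276.3] [18.4 11.9] 66.0 80.5
side brass [ 22.8 270.8] [ 4.9 11.3] 45.0 28.0
side brass [ 56.1 268.7] [ 6.7 14.8] 63.4 49.0
side brass [ 93. 262.] [ 6. 10.] 90.0 35.0
side brass [ 80.5 260. ] [6. 9.] 90.0
[... 514 characters left out ...]
side brass [264.6 215.1] [27.   8.4] 7.1 92.5
side brass [ 86.  214.8] [ 8.  15.4] 53.1 64.0
side brass [ 79.5 208. ] [ 6. 13.] 90.0 32.0
side brass [ 36.5 211. ] [11.1 35.7] 71.6 141.0
side brass [139.  202.5] [ 7. 20.] 90.0 56.0
side brass [ 88.  199.1] [21.   9.1] 13.0 47.0
side brass [106.5 196. ] [14. 13.] 90.0 54.5
side brass [139.  190.2] [ 5.2 22.2] 60.6 40.0
side brass [ 64.9 191.2] [29.5 13.7] 3.4 114.0
side brass [110.1 182.3] [ 5.6 18.2] 86.2 32.0
side brass [ 74.6 179.5] [ 6.1 13.8] 80.5 27.5
side brass [178.  172.4] [ 3.3 60. ] 31.0 122.0
side brass [147.6 163.9] [14.9 51.7] 37.2 126.5
side brass [166.4 158.6] [ 2.5 39.4] 35.2 31.5
side brass [134.  157.4] [ 3.1 50.6] 39.0 32.5
```

View pics/crop1.png

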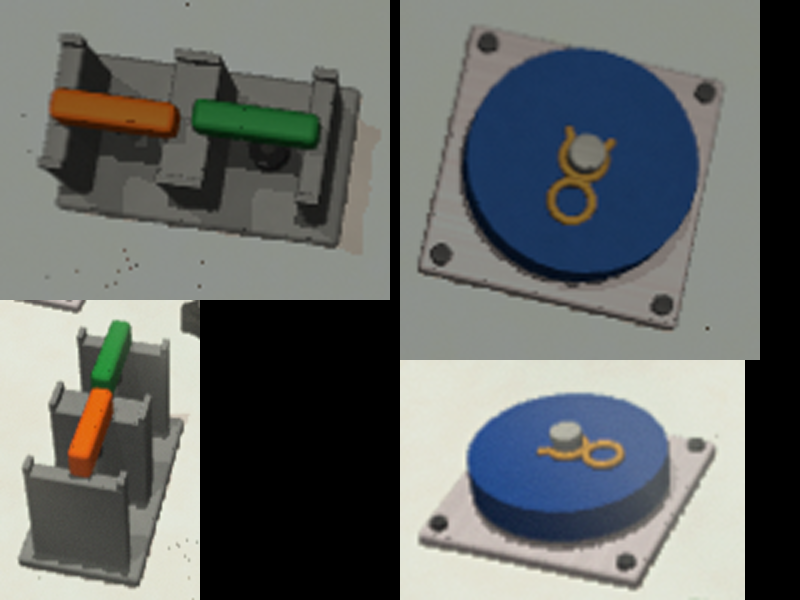

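The crop confirms it. The rack's orange handle is about 42 px long, matching the green one, so it is 64 mm and the larger pick. The table one is about 28 px. The ring's eye is at top px ≈(422,182), towards the robot, with the mouth facing away. Next I compute the poses and find out which way the hook points.

Run:
```python
from h import *
t=cv2.imread('pics/top0.png');s=cv2.imread('pics/side0.png')
def mask(im,lo,hi,roi):
    m=cv2.inRange(cv2.cvtColor(im,cv2.COLOR_BGR2HSV),lo,hi);z=np.zeros_like(m);x,y,w,h=roi;z[y:y+h,x:x+w]=m[y:y+h,x:x+w];return z
def cen(m):
    c=max(cv2.findContours(m,0,1)[0],key=cv2.contourArea);return np.array(cv2.minAreaRect(cv2.findNonZero(m))[0]),cv2.minAreaRect(cv2.findNonZero(m))
def axis(z,a,n='top'):
    pass
res={}
for nm,lo,hi,rt,rs in(('orange',(4,140,60),(25,255,255),(185,200,60,40),(270,290,40,60)),('green',(50,90,40),(85,255,255),(240,205,60,40),(285,255,40,60))):
    ct,rt_=cen(mask(t,lo,hi,rt)); cs,rs_=cen(mask(s,lo,hi,rs))
    p,g=tri('top',ct,'side',cs)
    b=cv2.boxPoints(rt_);w=plane('top',b,.112)
    e=[w[1]-w[0],w[2]-w[1]];e=max(e,key=np.linalg.norm)
    res[nm]=p;print(nm,ct,cs,p.round(4),'gap',round(g,4),'plane.107',plane('top',ct,.112).round(4),'long',np.linalg.norm(e).round(4),'ang',np.degrees(np.arctan2(e[1],e[0])).round(1))
# wheel
c=max(cv2.findContours(cv2.morphologyEx(mask(t,(100,90,40),(130,255,255),(370,110,110,110)),cv2.MORPH_CLOSE,np.ones((25,25))),0,1)[0],key=cv2.contourArea)
w=plane('top',c[:,0].astype(float),.04);print('wheel',cv2.minEnclosingCircle(w[:,:2].astype(np.float32)))
# axle head top z=.055
hd=cv2.inRange(cv2.cvtColor(t,cv2.COLOR_BGR2HSV),(0,0,90),(180,70,255))[150:190,405:445]
n,l,st,ce=cv2.connectedComponentsWithStats(hd)
for i in range(1,n):
    if st[i,4]>20: print('head',st[i],plane('top',ce[i]+[405,150],.055).round(4))
# ring
m=mask(t,(12,90,60),(32,255,255),(400,145,50,55));pts=cv2.findNonZero(m)[:,0].astype(float)
w=plane('top',pts,.0425);cnts,h=cv2.findContours(m,cv2.RETR_CCOMP,1)
for c,hh in zip(cnts,h[0]):
    if len(c)>6:
        q=plane('top',c[:,0].astype(float),.0435);(x,y),r=cv2.minEnclosingCircle(q[:,:2].astype(np.float32));print('ringcontour',hh[3],len(c),round(x,4),round(y,4),round(r,4), c[:,0].mean(0))
print('brass bbox',w.min(0),w.max(0))
g=lambda im:cv2.convertScaleAbs(cv2.LUT(im,(255*(np.arange(256)/255)**.5).astype(np.uint8)))
r=lambda im,x,y,w,h,f:cv2.resize(g(im[y:y+h,x:x+w]),(w*f,h*f),interpolation=cv2.INTER_CUBIC)
W=np.zeros((600,800,3),np.uint8);a=r(t,185,190,75,80,7);b=r(s,255,260,45,100,6)
W[:560,:525]=a;W[:600,530:800]=b;cv2.imwrite('pics/crop2.png',W)
```

```text
orange [218.06300354 221.54319763] [289.86639404 320.45321655] [0.4538 0.2404 0.1084] gap 0.0016 plane.107 [[0.454  0.2398 0.112 ]] long 0.0657 ang -96.5
green [264.46960449 225.72312927] [300.54998779 281.8500061 ] [0.4487 0.1691 0.1139] gap 0.0008 plane.107 [[0.4494 0.1693 0.112 ]] long 0.0634 ang -96.4
wheel ((0.5667588710784912, -0.08616365492343903), 0.06520795077085495)
head [ 17  10  11  11 105] [[ 0.5674 -0.0867  0.055 ]]
ringcontour -1 8 0.5746 -0.1013 0.0037 [434.25 163.  ]
ringcontour -1 91 0.5568 -0.0787 0.0275 [423.05494505 173.82417582]
ringcontour 1 32 0.5427 -0.0802 0.0105 [421.625   181.46875]
brass bbox [ 0.52981137 -0.10396735  0.0425    ] [ 0.58450937 -0.06726623  0.0425    ]
```

View pics/crop2.png

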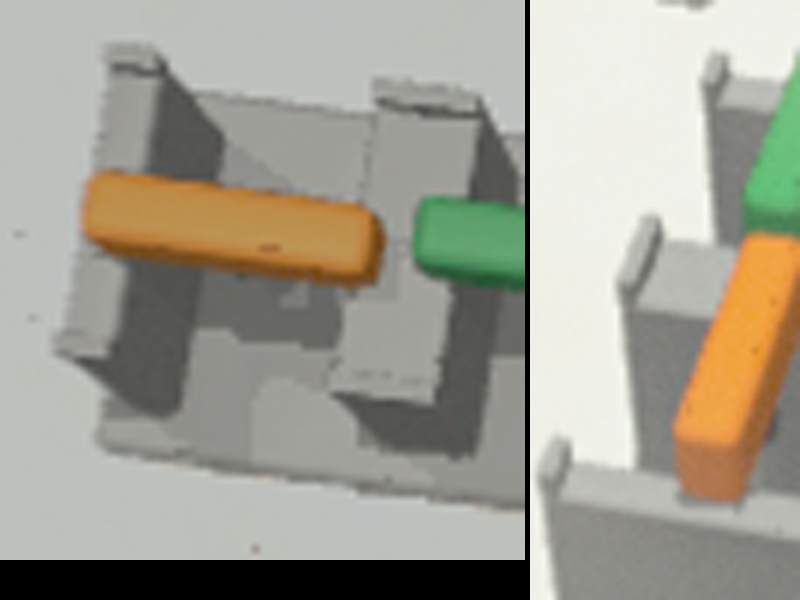

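Run:
```python
from h import *
c=np.array([.4538,.2400,.107]);a=np.radians(-6.4)
for s in(1,-1):
    x=s*np.array([np.cos(a),np.sin(a),0]);z=np.array([0,0,1.])
    P=np.array([c-.03*z,c-.074*z,c-.074*z+.02*x,c-.09*z+.02*x])
    for n in('top','side'): print(s,n,proj(n,P).round(1).tolist())
o=plane('top',[[218,221]],.107);print(o)
# ring
c0=np.array([.5668,-.0863]);e=np.array([.5427,-.0802]);d=e-c0;print('offset',np.linalg.norm(d),np.degrees(np.arctan2(d[1],d[0])))
t=cv2.imread('pics/top0.png')
# is the brass under hook? local colours around predicted tips
print(t[226:236,222:232].mean(2).astype(int))
```

```text
1 top [[221.6, 225.7], [225.9, 230.4], [227.9, 218.6], [229.3, 220.4]]
1 side [[290.5, 335.5], [291.9, 355.7], [278.7, 353.4], [279.4, 360.4]]
-1 top [[221.6, 225.7], [225.9, 230.4], [223.9, 242.3], [225.4, 243.8]]
-1 side [[290.5, 335.5], [291.9, 355.7], [305.3, 358.0], [305.7, 365.0]]
[[0.45573652 0.2408338  0.107     ]]
offset 0.024860008045051004 165.79606204648596
[[71 71 73 74 75 77 79 78 81 81]
 [40 46 50 55 60 64 66 70 71 72]
 [28 28 29 27 29 30 35 31 32 49]
 [31 29 27 27 27 27 29 29 26 28]
 [39 36 35 36 35 44 50 35 31 31]
 [41 38 36 36 43 57 58 42 42 42]
 [41 41 40 51 57 58 58 42 42 41]
 [41 41 41 56 56 57 58 42 41 42]
 [42 42 41 41 41 41 40 41 42 42]
 [42 42 41 41 41 41 42 42 41 42]]
```

The hook itself is hidden under the handle. The light patch at top px (226,231) matches the shank's bend, and nothing shows at (224,243), so the hook points to world +x (about −6.4°). The eye pulls towards azimuth about 166°, so the pick only has to turn about −8°. Next I write a move planner.

```bash
cat >> h.py <<'E'
from scipy.spatial.transform import Rotation as Ro
def down(az):  # tool z down, tool y at azimuth az (deg)
    a=np.radians(az); y=np.array([np.cos(a),np.sin(a),0]); z=np.array([0,0,-1.]); return Ro.from_matrix(np.c_[np.cross(y,z),y,z])
def plan(pos,az,n,hand,s=None):
    s=s or ctrl.get_state(); p=np.array(s['eef_pos']); R=Ro.from_quat(s['tcp_rot']); T=down(az); dr=(R.inv()*T).as_rotvec()
    y=R.as_matrix()[:,1]; print('t',round(s['time'],2),'p',p.round(4),'az',np.degrees(np.arctan2(y[1],y[0])).round(2),'F',np.round(s['contact_force'],1),'M',np.round(s['wrist_torque'],2),'open',round(s['opening'],3),'q',np.round(s['qpos'],2))
    rows=[];q=p.copy();Q=R
    for k in range(1,n+1):
        tp=p+(pos-p)*k/n; d=Q.inv().apply(tp-q).round(4); r=np.degrees(dr/n).round(1)
        rows.append([*map(float,d),*map(float,r),hand]); q=q+Q.apply(d); Q=Q*Ro.from_rotvec(np.radians(r))
    print(str(rows).replace(' ',''))
E
python3 -c "
from h import *
plan([.4545,.2400,.20],-6.4,12,-1)"
```

```text
t 0.1 p [0.2537 0.6249 0.2301] az 67.9 F [ 0.2 -0.4  0.3] M [ 0.01  0.   -0.04] open 1.0 q [ 1.04  0.29  1.58  0.    1.28 -0.15]
[[-0.0276,-0.0234,0.0025,-0.0,0.0,6.2,-1],[-0.0299,-0.0203,0.0026,-0.0,0.0,6.2,-1],[-0.032,-0.017,0.0025,-0.0,0.0,6.2,-1],[-0.0336,-0.0134,0.0026,-0.0,0.0,6.2,-1],[-0.0348,-0.0096,0.0025,-0.0,0.0,6.2,-1],[-0.0357,-0.0059,0.0026,-0.0,0.0,6.2,-1],[-0.0362,-0.002,0.0025,-0.0,0.0,6.2,-1],[-0.0361,0.0019,0.0026,-0.0,0.0,6.2,-1],[-0.0357,0.0059,0.0025,-0.0,0.0,6.2,-1],[-0.0348,0.0096,0.0026,-0.0,0.0,6.2,-1],[-0.0337,0.0134,0.0025,-0.0,0.0,6.2,-1],[-0.0319,0.0169,0.0025,-0.0,0.0,6.2,-1]]
```

>>> {"fn": "apply_moves", "kwargs": {"moves": [[[-0.028,-0.023,0.0025,0,0,6.2,-1],[-0.03,-0.02,0.0025,0,0,6.2,-1],[-0.032,-0.017,0.0025,0,0,6.2,-1],[-0.034,-0.013,0.0025,0,0,6.2,-1],[-0.035,-0.01,0.0025,0,0,6.2,-1],[-0.036,-0.006,0.0025,0,0,6.2,-1],[-0.036,-0.002,0.0025,0,0,6.2,-1],[-0.036,0.002,0.0025,0,0,6.2,-1],[-0.036,0.006,0.0025,0,0,6.2,-1],[-0.035,0.01,0.0025,0,0,6.2,-1],[-0.034,0.013,0.0025,0,0,6.2,-1],[-0.032,0.017,0.0025,0,0,6.2,-1]]]}}

```text
time: 1.3
eef_pos: [0.4487, 0.2219, 0.1928]
tcp_rot: [0.761, 0.649, -0.006, -0.0]
contact_force: [0.8, 0.3, 0.3]
opening: 1.002
```

```bash
python3 -c "
from h import *
plan([.4545,.2400,.16],-6.4,4,-1)"
```

```text
t 1.3 p [0.4487 0.2219 0.1928] az -9.04 F [0.8 0.3 0.3] M [0.03 0.01 0.03] open 1.002 q [ 0.26 -0.06  2.03 -0.    1.18  0.42]
[[0.0048,0.0008,0.0082,-0.1,0.1,-0.7,-1],[0.0047,0.0008,0.0081,-0.1,0.1,-0.7,-1],[0.0047,0.0009,0.0082,-0.1,0.1,-0.7,-1],[0.0047,0.0009,0.0082,-0.1,0.1,-0.7,-1]]
```

>>> {"fn": "apply_moves", "kwargs": {"moves": [[[0.005,0.001,0.008,-0.1,0.1,-0.7,-1],[0.005,0.001,0.008,-0.1,0.1,-0.7,-1],[0.005,0.001,0.008,-0.1,0.1,-0.7,-1],[0.003,0.001,0.008,-0.1,0.1,-0.7,-1],[0,0,0,0,0,0,-1],[0,0,0,0,0,0,-1]]]}}

```text
time: 1.9
eef_pos: [0.4545, 0.2386, 0.156]
tcp_rot: [0.744, 0.668, -0.002, -0.001]
contact_force: [0.4, 0.4, 0.2]
opening: 1.003
```

```bash
python3 -c "
from h import *
plan([.4545,.2400,.088],-6.4,6,-1)
snap('top','top1');snap('side','side1')
t=cv2.imread('pics/top1.png')[150:310,130:330];s=cv2.imread('pics/side1.png')[200:400,200:400]
W=np.zeros((600,800,3),np.uint8);W[:320,:400]=cv2.resize(t,(400,320));W[:400,400:]=cv2.resize(s,(400,400));cv2.imwrite('pics/c3.png',W[:400])"
```

```text
t 1.9 p [0.4545 0.2386 0.156 ] az -6.17 F [0.4 0.4 0.2] M [-0.02  0.03 -0.02] open 1.003 q [ 0.29  0.01  2.03 -0.    1.11  0.39]
[[0.0003,0.0,0.0113,-0.0,0.0,0.0,-1],[0.0002,0.0001,0.0114,-0.0,0.0,0.0,-1],[0.0003,-0.0,0.0113,-0.0,0.0,0.0,-1],[0.0002,0.0,0.0113,-0.0,0.0,0.0,-1],[0.0003,0.0,0.0114,-0.0,0.0,0.0,-1],[0.0003,0.0001,0.0113,-0.0,0.0,0.0,-1]]
```

View pics/c3.png

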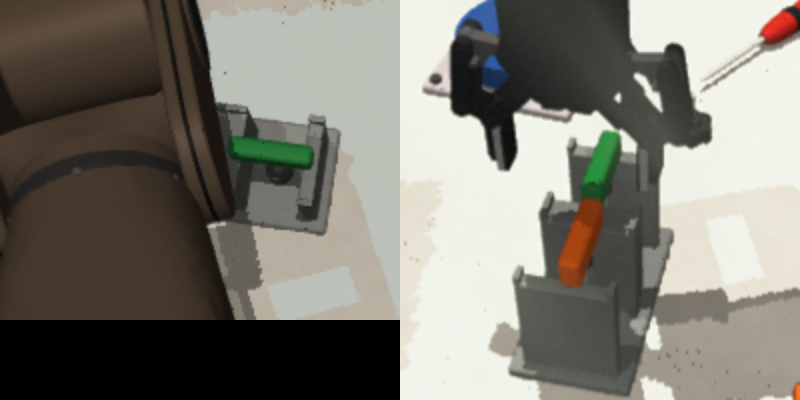

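The top view is blocked by the arm. In the side view the open fingers straddle the handle line in x. I'll descend now.

>>> {"fn": "apply_moves", "kwargs": {"moves": [[[0.001,0,0.017,0,0,0,-1],[0,0,0.017,0,0,0,-1],[0,0,0.017,0,0,0,-1],[0,0,0.013,0,0,0,-1],[0,0,0.003,0,0,0,-1],[0,0,0,0,0,0,-1]]]}}

```text
time: 2.6
eef_pos: [0.4571, 0.2411, 0.0911]
tcp_rot: [0.744, 0.669, 0.002, 0.001]
contact_force: [-0.4, -0.1, -0.3]
opening: 1.001
```

```bash
python3 -c "
from h import *
plan([.4545,.2400,.088],-6.4,1,-1)
snap('side','side2')
s=cv2.imread('pics/side2.png')[210:380,220:380]
cv2.imwrite('pics/c4.png',cv2.resize(s,None,fx=3.4,fy=3.4,interpolation=2))"
```

```text
t 2.6 p [0.4571 0.2411 0.0911] az -6.08 F [-0.4 -0.1 -0.3] M [ 0.03  0.04 -0.03] open 1.001 q [ 0.29  0.1   2.07 -0.    0.97  0.4 ]
[[-0.0013,-0.0025,0.0031,0.2,-0.0,0.3,-1]]
```

View pics/c4.png

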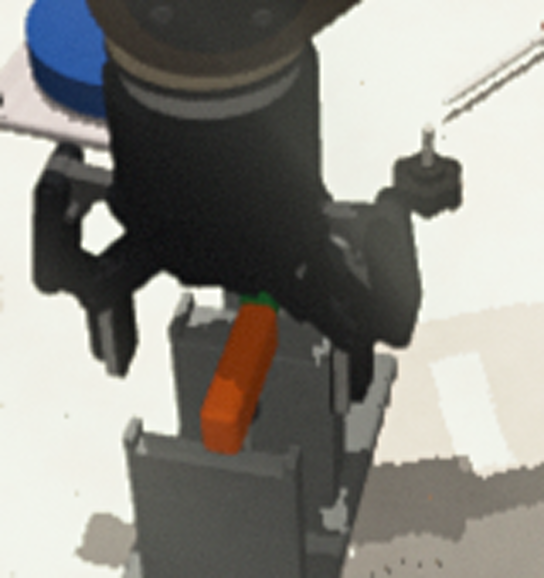

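The handle sits between the fingers in the bay. I'll trim the pose and close.

>>> {"fn": "apply_moves", "kwargs": {"moves": [[[-0.001,-0.002,0.003,0.2,0,0.3,-1],[0,0,0,0,0,0,1],[0,0,0,0,0,0,1],[0,0,0,0,0,0,1],[0,0,0,0,0,0,1],[0,0,0,0,0,0,1],[0,0,0,0,0,0,1],[0,0,0,0,0,0,1]]], "force": 80}}

```text
time: 3.45
eef_pos: [0.4571, 0.2408, 0.0916]
tcp_rot: [0.746, 0.666, 0.003, 0.001]
contact_force: [0.5, 0.1, -0.4]
opening: 0.168
```

```bash
python3 -c "
from h import *
plan([.4545,.2400,.215],-6.4,6,1)"
```

```text
t 3.45 p [0.4571 0.2408 0.0916] az -6.41 F [ 0.5  0.1 -0.4] M [-0.03 -0.01 -0.02] open 0.168 q [0.29 0.1  2.07 0.   0.96 0.4 ]
[[-0.0001,-0.0003,-0.0206,0.1,-0.0,-0.0,1],[-0.0001,-0.0003,-0.0205,0.1,-0.0,-0.0,1],[-0.0002,-0.0004,-0.0206,0.1,-0.0,-0.0,1],[-0.0001,-0.0004,-0.0206,0.1,-0.0,-0.0,1],[-0.0001,-0.0004,-0.0206,0.1,-0.0,-0.0,1],[-0.0001,-0.0005,-0.0205,0.1,-0.0,-0.0,1]]
```

>>> {"fn": "apply_moves", "kwargs": {"moves": [[[0,0,-0.01,0,0,0,1],[0,0,-0.02,0,0,0,1],[0,0,-0.025,0,0,0,1],[0,0,-0.025,0,0,0,1],[0,0,-0.025,0,0,0,1],[0,0,-0.02,0,0,0,1],[0,0,-0.01,0,0,0,1],[0,0,0,0,0,0,1],[0,0,0,0,0,0,1]]]}}

```text
time: 4.35
eef_pos: [0.4546, 0.2401, 0.2332]
tcp_rot: [0.746, 0.666, 0.002, 0.001]
contact_force: [-0.3, 0.2, -0.7]
opening: 0.172
```

```bash
python3 -c "
from h import *
snap('side','side3');im=snap('top','top3')
e=np.array([.5423,-.0802]);d=np.array([np.cos(np.radians(166)),np.sin(np.radians(166))])
g=e+.02*d;print('grip over eye',g)
plan([*g,.215],-14,12,1)"
```

```text
grip over eye [ 0.52289409 -0.07536156]
t 4.45 p [0.4543 0.24   0.2325] az -6.41 F [ 0.   0.4 -1.5] M [ 0.04  0.01 -0.03] open 0.172 q [ 0.29 -0.08  1.97  0.    1.25  0.4 ]
[[-0.0255,0.0086,0.0014,0.0,-0.0,0.6,1],[-0.0254,0.0089,0.0015,0.0,-0.0,0.6,1],[-0.0253,0.0091,0.0014,0.0,-0.0,0.6,1],[-0.0252,0.0094,0.0015,0.0,-0.0,0.6,1],[-0.025,0.0097,0.0014,0.0,-0.0,0.6,1],[-0.025,0.0099,0.0015,0.0,-0.0,0.6,1],[-0.0249,0.0102,0.0014,0.0,-0.0,0.6,1],[-0.0248,0.0105,0.0014,0.0,-0.0,0.6,1],[-0.0247,0.0107,0.0015,0.0,-0.0,0.6,1],[-0.0245,0.0109,0.0014,0.0,-0.0,0.6,1],[-0.0245,0.0113,0.0015,0.0,-0.0,0.6,1],[-0.0243,0.0114,0.0014,0.0,-0.0,0.6,1]]
```

View pics/side3.png

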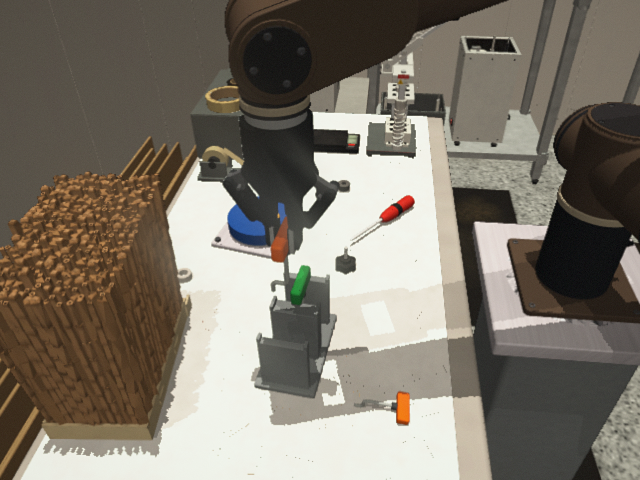

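The side view shows the pick lifted cleanly, handle at (281,240), with the hook pointing left (+x) and its tip near (273,291). The driver is undisturbed. Next I carry it over to the wheel.

>>> {"fn": "apply_moves", "kwargs": {"moves": [[[-0.015,0.005,0.0015,0,0,0.6,1],[-0.025,0.009,0.0015,0,0,0.6,1],[-0.025,0.009,0.0015,0,0,0.6,1],[-0.025,0.0095,0.0015,0,0,0.6,1],[-0.025,0.0095,0.0015,0,0,0.6,1],[-0.025,0.01,0.0015,0,0,0.6,1],[-0.025,0.01,0.0015,0,0,0.6,1],[-0.025,0.0105,0.0015,0,0,0.6,1],[-0.025,0.0105,0.0015,0,0,0.6,1],[-0.025,0.011,0.0015,0,0,0.6,1],[-0.025,0.011,0.0015,0,0,0.6,1],[-0.012,0.006,0.0015,0,0,0.6,1]]]}}

```text
time: 5.65
eef_pos: [0.5099, -0.0608, 0.1945]
tcp_rot: [0.786, 0.618, -0.01, -0.01]
contact_force: [-0.3, -0.1, -0.8]
opening: 0.174
```

```bash
python3 -c "
from h import *
plan([.5229,-.0754,.16],-14,6,1)"
```

```text
t 5.65 p [ 0.5099 -0.0608  0.1945] az -13.64 F [-0.3 -0.1 -0.8] M [-0.02 -0.   -0.03] open 0.174 q [-0.31 -0.02  1.99 -0.01  1.2  -0.07]
[[-0.0018,0.0028,0.0057,-0.3,0.0,0.1,1],[-0.0019,0.0029,0.0057,-0.3,0.0,0.1,1],[-0.0018,0.0028,0.0057,-0.3,0.0,0.1,1],[-0.0018,0.0027,0.0057,-0.3,0.0,0.1,1],[-0.0018,0.0028,0.0057,-0.3,0.0,0.1,1],[-0.0018,0.0027,0.0058,-0.3,0.0,0.1,1]]
```

>>> {"fn": "apply_moves", "kwargs": {"moves": [[[-0.002,0.003,0.006,-0.3,0,0.1,1],[-0.002,0.003,0.006,-0.3,0,0.1,1],[-0.002,0.003,0.006,-0.3,0,0.1,1],[-0.002,0.003,0.006,-0.3,0,0.1,1],[-0.002,0.002,0.006,-0.3,0,0,1],[-0.001,0.002,0.006,-0.3,0,0,1],[0,0,0.004,0,0,0,1],[0,0,0,0,0,0,1],[0,0,0,0,0,0,1]]]}}

```text
time: 6.55
eef_pos: [0.5211, -0.0728, 0.1471]
tcp_rot: [0.788, 0.616, -0.001, -0.0]
contact_force: [0.4, -0.7, -0.4]
opening: 0.173
```

```bash
python3 -c "
from h import *
s=ctrl.get_state();plan([.5229,-.0754,.13],-14,4,1)
S=snap('side','side4');T=snap('top','top4')
R=Ro.from_quat(s['tcp_rot']);p=np.array(s['eef_pos'])
g=p+R.apply([0,0,-.0154]);tip=g+R.apply([0,.02,.09]);print('grip',g,'tip',tip,'rotz',R.apply([0,0,1]))
for n in('side','top'): print(n,'tip',proj(n,tip),'eye',proj(n,[.5425,-.0802,.0425]),'grip',proj(n,g),'bend',proj(n,g+R.apply([0,0,.074])))
W=np.zeros((600,800,3),np.uint8)
W[:480,:480]=cv2.resize(S[160:280,190:310],(480,480),interpolation=2);W[:320,480:]=cv2.resize(T[110:230,360:480],(320,320),interpolation=2);cv2.imwrite('pics/c5.png',W[:480])"
```

```text
t 6.55 p [ 0.5211 -0.0728  0.1471] az -13.94 F [ 0.4 -0.7 -0.4] M [ 0.01  0.01 -0.01] open 0.173 q [-0.33  0.05  2.01 -0.    1.09 -0.09]
[[-0.0005,0.0006,0.0043,-0.0,0.0,0.0,1],[-0.0005,0.0006,0.0043,-0.0,0.0,0.0,1],[-0.0006,0.0006,0.0043,-0.0,0.0,0.0,1],[-0.0005,0.0006,0.0042,-0.0,0.0,0.0,1]]
grip [ 0.52114673 -0.07277203  0.16254724] tip [ 0.54035472 -0.07764383  0.07250659] rotz [-2.25478425e-03 -5.96379716e-04 -9.99997280e-01]
side tip [[271.34028162 204.67260174]] eye [[271.59476038 216.72440738]] grip [[277.9623949  164.78841628]] bend [[280.58192646 199.59770839]]
top tip [[423.49014142 178.17088594]] eye [[421.8149195  181.58624493]] grip [[431.19684637 175.10750151]] bend [[422.27233016 187.48503754]]
```

View pics/c5.png

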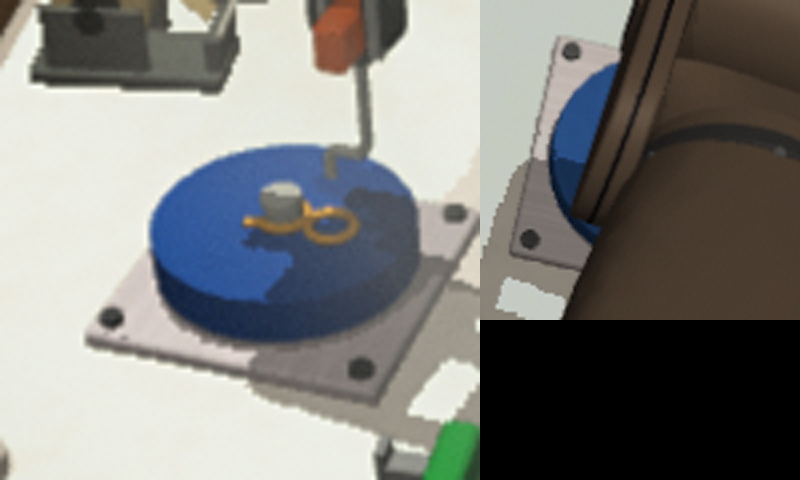

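The side crop shows the pick tip at px (273,204), predicted (271,205), and the eye's hole at (272.5,216.5), predicted (271.6,216.7). They agree within about 2 mm. I'll trim sideways and go down to just above the ring.

>>> {"fn": "apply_moves", "kwargs": {"moves": [[[-0.001,0.001,0.004,0,0,0,1],[-0.001,0.001,0.004,0,0,0,1],[0,0.001,0.004,0,0,0,1],[0,0.001,0.003,0,0,0,1],[0,0,0.002,0,0,0,1],[0,0,0,0,0,0,1]]]}}

```text
time: 7.25
eef_pos: [0.5253, -0.0763, 0.1296]
tcp_rot: [0.788, 0.616, -0.001, 0.0]
contact_force: [-0.5, 0.6, -0.6]
opening: 0.171
```

```bash
cat > chk.py <<'E'
from h import *
def tipinfo():
    s=ctrl.get_state();R=Ro.from_quat(s['tcp_rot']);p=np.array(s['eef_pos'])
    g=p+R.apply([0,0,-.0154]);tip=g+R.apply([0,.02,.09]);print('tip',tip.round(4));return tip
E
python3 -c "
from chk import *
plan([.524,-.0755,.117],-14,4,1);t=tipinfo();print(proj('side',t))
S=snap('side','side5');cv2.imwrite('pics/c6.png',cv2.resize(S[180:240,230:310],(640,480),interpolation=2))"
```

```text
t 7.25 p [ 0.5253 -0.0763  0.1296] az -13.96 F [-0.5  0.6 -0.6] M [ 0.04 -0.04 -0.04] open 0.171 q [-0.33  0.08  2.01 -0.    1.05 -0.09]
[[0.0001,-0.0004,0.0031,-0.0,0.0,0.0,1],[0.0002,-0.0003,0.0032,-0.0,0.0,0.0,1],[0.0001,-0.0004,0.0031,-0.0,0.0,0.0,1],[0.0001,-0.0004,0.0032,-0.0,0.0,0.0,1]]
tip [ 0.5447 -0.0812  0.055 ]
[[270.09847195 211.0466146 ]]
```

View pics/c6.png

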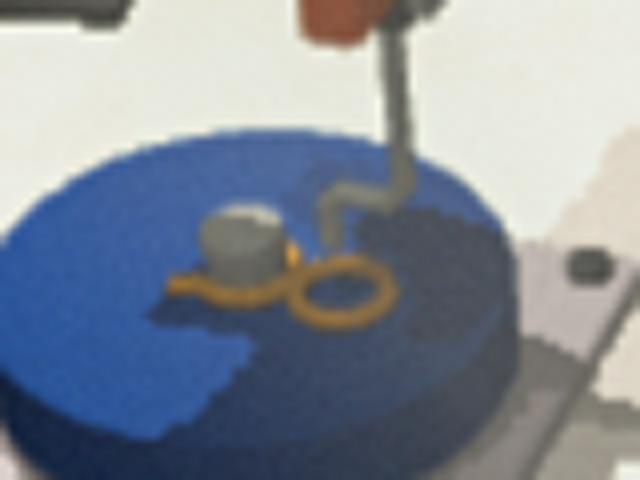

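The tip bottom is at px (271.4,210.9) and the hole centre at (272.9,216.4). Lowered straight, the tip lands about 1 px off the hole's centre, so it enters. I'll descend to tip z ≈ 42 mm.

>>> {"fn": "apply_moves", "kwargs": {"moves": [[[-0.0005,-0.001,0.003,0,0,0,1],[-0.0005,-0.0005,0.003,0,0,0,1],[0,0,0.003,0,0,0,1],[0,0,0.003,0,0,0,1],[0,0,0,0,0,0,1],[0,0,0,0,0,0,1]]]}}

```text
time: 7.9
eef_pos: [0.5236, -0.077, 0.1168]
tcp_rot: [0.788, 0.616, -0.0, 0.001]
contact_force: [0.2, 0.9, -0.7]
opening: 0.172
```

```bash
python3 -c "
from chk import *
plan([.524,-.077,.1162],-14,4,1);t=tipinfo();print(proj('side',t))"
```

```text
t 7.9 p [ 0.5236 -0.077   0.1168] az -13.96 F [ 0.2  0.9 -0.7] M [-0.02 -0.04  0.02] open 0.172 q [-0.34  0.09  2.02 -0.    1.02 -0.09]
[[0.0,0.0001,0.0002,0.0,0.0,0.0,1],[0.0001,0.0001,0.0001,0.0,0.0,0.0,1],[-0.0,0.0001,0.0002,0.0,0.0,0.0,1],[0.0,0.0001,0.0001,0.0,0.0,0.0,1]]
tip [ 0.543  -0.0819  0.0422]
[[271.53454014 216.30253036]]
```

No contact on entry, and the tip is in the eye at z = 42 mm. Pull along tool −y.

>>> {"fn": "apply_moves", "kwargs": {"moves": [[[0,-0.003,0,0,0,0,1],[0,-0.003,0,0,0,0,1],[0,-0.003,0,0,0,0,1],[0,-0.003,0,0,0,0,1],[0,-0.003,0,0,0,0,1],[0,-0.003,0,0,0,0,1],[0,-0.003,0,0,0,0,1]]]}}

```text
time: 8.6
eef_pos: [0.5061, -0.0728, 0.1196]
tcp_rot: [0.788, 0.616, 0.004, 0.006]
contact_force: [-0.5, 0.1, 0.0]
opening: 0.173
```

```bash
python3 -c "
from chk import *
plan([.524-.97*.032,-.077+.242*.032,.1168],-14,4,1);tipinfo()
S=snap('side','side6');cv2.imwrite('pics/c7.png',cv2.resize(S[180:240,230:310],(640,480),interpolation=2))"
```

```text
t 8.6 p [ 0.5061 -0.0728  0.1196] az -13.98 F [-0.5  0.1  0. ] M [ 0.06 -0.01  0.02] open 0.173 q [-0.34  0.04  2.07 -0.    1.01 -0.1 ]
[[0.0001,-0.0034,0.0007,0.2,0.0,0.0,1],[0.0,-0.0034,0.0006,0.2,0.0,0.0,1],[0.0001,-0.0034,0.0007,0.2,0.0,0.0,1],[0.0001,-0.0034,0.0007,0.2,0.0,0.0,1]]
tip [ 0.5265 -0.078   0.0453]
```

View pics/c7.png

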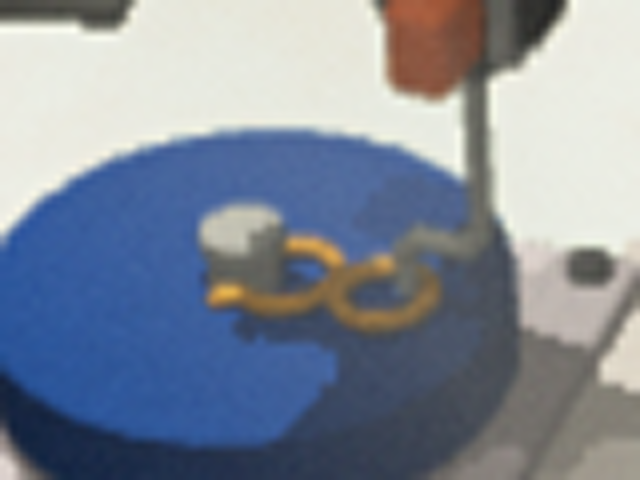

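The ring has moved about 8 mm (eye at c7 (384,293)) and the tip is still in the eye, but the tool crept up 3 mm and tilted. I'll push it back down before pulling further.

>>> {"fn": "apply_moves", "kwargs": {"moves": [[[0,0,0.003,0.4,0,0,1],[0,0,0.002,0.3,0,0,1],[0,0,0,0,0,0,1],[0,0,0,0,0,0,1]]]}}

```text
time: 9.05
eef_pos: [0.5038, -0.0721, 0.1145]
tcp_rot: [0.788, 0.616, -0.003, -0.002]
contact_force: [-0.2, 0.8, 1.7]
opening: 0.174
```

```bash
python3 -c "
from chk import *
plan([.524-.97*.032,-.077+.242*.032,.1165],-14,6,1);tipinfo()"
```

```text
t 9.05 p [ 0.5038 -0.0721  0.1145] az -13.95 F [-0.2  0.8  1.7] M [-0.03 -0.13  0.04] open 0.174 q [-0.34  0.06  2.07 -0.    1.02 -0.1 ]
[[0.0,-0.0019,-0.0003,-0.1,0.0,0.0,1],[0.0,-0.0018,-0.0003,-0.1,0.0,0.0,1],[0.0001,-0.0019,-0.0003,-0.1,0.0,0.0,1],[-0.0,-0.0019,-0.0004,-0.1,0.0,0.0,1],[0.0,-0.0018,-0.0003,-0.1,0.0,0.0,1],[0.0,-0.0019,-0.0003,-0.1,0.0,0.0,1]]
tip [ 0.5227 -0.0769  0.0398]
```

>>> {"fn": "apply_moves", "kwargs": {"moves": [[[0,-0.0025,-0.0005,0,0,0,1],[0,-0.003,0,0,0,0,1],[0,-0.003,0.0003,0.1,0,0,1],[0,-0.003,0.0005,0.1,0,0,1],[0,0,0,0,0,0,1],[0,0,0,0,0,0,1]]]}}

```text
time: 9.65
eef_pos: [0.4924, -0.0695, 0.1145]
tcp_rot: [0.788, 0.616, -0.003, -0.002]
contact_force: [0.8, -0.0, 0.4]
opening: 0.169
```

```bash
python3 -c "
from chk import *
plan([.524-.97*.033,-.077+.242*.033,.1165],-14,3,1);tipinfo()
S=snap('side','side7');cv2.imwrite('pics/c8.png',cv2.resize(S[180:240,230:310],(640,480),interpolation=2))"
```

```text
t 9.65 p [ 0.4924 -0.0695  0.1145] az -13.96 F [ 0.8 -0.   0.4] M [-0.05 -0.24  0.  ] open 0.169 q [-0.34  0.03  2.1  -0.    1.02 -0.1 ]
[[0.0001,-0.0002,-0.0007,-0.1,0.0,0.0,1],[0.0001,-0.0002,-0.0006,-0.1,0.0,0.0,1],[0.0001,-0.0002,-0.0007,-0.1,0.0,0.0,1]]
tip [ 0.5113 -0.0743  0.0398]
```

View pics/c8.png

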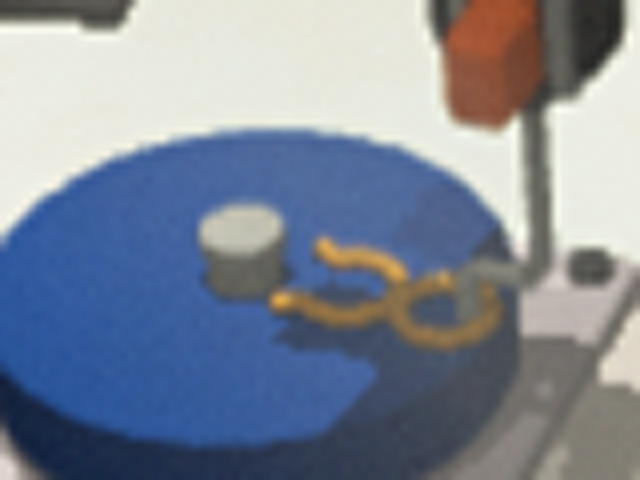

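The ring is off the axle: C arm tips at c8 (280,300) and (322,245), axle at (243,250), about 26 mm of travel, still on the wheel. I'll ease the tip off the wire, then lift straight out.

>>> {"fn": "apply_moves", "kwargs": {"moves": [[[0,0.002,-0.001,0,0,0,1],[0,0.002,-0.001,0,0,0,1],[0,0,-0.003,0,0,0,1],[0,0,-0.005,0,0,0,1],[0,0,-0.01,0,0,0,1],[0,0,-0.015,0,0,0,1],[0,0,-0.02,0,0,0,1],[0,0,-0.02,0,0,0,1],[0,0,-0.02,0,0,0,1],[0,0,-0.01,0,0,0,1],[0,0,0,0,0,0,1]]]}}

```text
time: 10.8
eef_pos: [0.4952, -0.0696, 0.2249]
tcp_rot: [0.788, 0.616, -0.006, -0.006]
contact_force: [0.2, 0.4, -0.7]
opening: 0.169
```

```bash
python3 -c "
from chk import *
plan([.4571,.2408,.225],-6.41,14,1);tipinfo()"
```

```text
t 10.8 p [ 0.4952 -0.0696  0.2249] az -13.94 F [ 0.2  0.4 -0.7] M [-0.01 -0.06 -0.07] open 0.169 q [-0.34 -0.09  2.   -0.    1.25 -0.1 ]
[[0.0209,-0.008,0.0001,-0.1,0.0,-0.5,1],[0.0209,-0.0078,0.0001,-0.1,0.0,-0.5,1],[0.021,-0.0076,0.0,-0.1,0.0,-0.5,1],[0.0211,-0.0074,0.0001,-0.1,0.0,-0.5,1],[0.0211,-0.0073,0.0,-0.1,0.0,-0.5,1],[0.0212,-0.007,0.0001,-0.1,0.0,-0.5,1],[0.0213,-0.0069,-0.0,-0.1,0.0,-0.5,1],[0.0213,-0.0067,-0.0,-0.1,0.0,-0.5,1],[0.0213,-0.0065,-0.0,-0.1,0.0,-0.5,1],[0.0215,-0.0063,-0.0001,-0.1,0.0,-0.5,1],[0.0214,-0.0062,0.0,-0.1,0.0,-0.5,1],[0.0216,-0.0059,-0.0,-0.1,0.0,-0.5,1],[0.0216,-0.0058,-0.0001,-0.1,0.0,-0.5,1],[0.0216,-0.0055,-0.0,-0.1,0.0,-0.5,1]]
tip [ 0.5134 -0.0743  0.15  ]
```

>>> {"fn": "apply_moves", "kwargs": {"moves": [[[0.012,-0.005,0,-0.1,0,-0.6,1],[0.024,-0.009,0,-0.1,0,-0.6,1],[0.025,-0.009,0,-0.1,0,-0.6,1],[0.025,-0.009,0,-0.1,0,-0.6,1],[0.025,-0.009,0,-0.1,0,-0.6,1],[0.025,-0.008,0,0,0,-0.6,1],[0.025,-0.008,0,0,0,-0.6,1],[0.025,-0.008,0,0,0,-0.6,1],[0.025,-0.007,0,0,0,-0.6,1],[0.025,-0.007,0,0,0,-0.6,1],[0.025,-0.007,0,0,0,-0.6,1],[0.018,-0.005,0,0,0,-0.6,1]]]}}

```text
time: 12.0
eef_pos: [0.4414, 0.2381, 0.2107]
tcp_rot: [0.745, 0.667, -0.012, -0.013]
contact_force: [-0.1, 0.8, -1.2]
opening: 0.173
```

```bash
python3 -c "
from chk import *
plan([.4571,.2408,.225],-6.41,6,1);tipinfo()"
```

```text
t 12.0 p [0.4414 0.2381 0.2107] az -6.35 F [-0.1  0.8 -1.2] M [ 0.01 -0.02  0.  ] open 0.173 q [ 0.29 -0.07  2.    0.01  1.24  0.39]
[[0.0007,0.0025,-0.0025,-0.3,0.0,0.0,1],[0.0008,0.0024,-0.0024,-0.3,0.0,0.0,1],[0.0007,0.0025,-0.0025,-0.3,0.0,0.0,1],[0.0007,0.0025,-0.0024,-0.3,0.0,0.0,1],[0.0007,0.0025,-0.0024,-0.3,0.0,0.0,1],[0.0008,0.0026,-0.0024,-0.3,0.0,0.0,1]]
tip [0.4587 0.2362 0.1355]
```

>>> {"fn": "apply_moves", "kwargs": {"moves": [[[0.0007,0.003,0,-0.3,0,0,1],[0.0007,0.0025,0,-0.3,0,0,1],[0.0007,0.0025,0,-0.3,0,0,1],[0.0005,0.0025,0,-0.3,0,0,1],[0,0.0025,0,-0.3,0,0,1],[0,0.002,0,-0.3,0,0,1],[0,0,0,0,0,0,1],[0,0,0,0,0,0,1]]]}}

```text
time: 12.8
eef_pos: [0.4548, 0.2387, 0.2063]
tcp_rot: [0.745, 0.667, -0.004, -0.002]
contact_force: [1.0, 0.3, -0.8]
opening: 0.171
```

```bash
python3 -c "
from chk import *
plan([.4571,.2408,.17],-6.41,4,1);tipinfo()
S=snap('side','side8');T=snap('top','top8')
W=np.zeros((480,800,3),np.uint8)
W[:480,:440]=cv2.resize(S[200:400,190:373],(440,480),interpolation=2);W[:360,440:]=cv2.resize(T[110:230,360:480],(360,360),interpolation=2);cv2.imwrite('pics/c9.png',W)"
```

```text
t 12.8 p [0.4548 0.2387 0.2063] az -6.28 F [ 1.   0.3 -0.8] M [-0.02  0.03  0.02] open 0.171 q [ 0.29 -0.04  1.99 -0.    1.21  0.4 ]
[[0.0006,0.0006,0.0091,-0.1,0.1,0.0,1],[0.0006,0.0006,0.009,-0.1,0.1,0.0,1],[0.0006,0.0005,0.0091,-0.1,0.1,0.0,1],[0.0006,0.0006,0.0091,-0.1,0.1,0.0,1]]
tip [0.474  0.2363 0.1315]
```

View pics/c9.png

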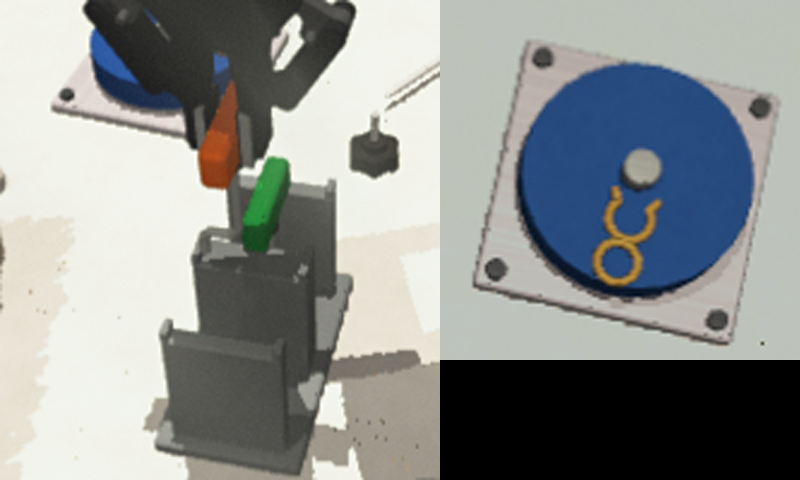

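The top view shows the ring lying free on the wheel, C at c9 (632,218) and eye at (618,263), clear of the axle at (641,168). The pick hangs above the left bay. I'll lower it in.

>>> {"fn": "apply_moves", "kwargs": {"moves": [[[0.0005,0.0005,0.009,-0.1,0.1,0,1],[0.0005,0.0005,0.01,-0.1,0.1,0,1],[0.0005,0.0005,0.012,-0.1,0.1,0,1],[0.0005,0.0005,0.012,0,0,0,1],[0,0,0.012,0,0,0,1],[0,0,0.012,0,0,0,1],[0,0,0.006,0,0,0,1],[0,0,0,0,0,0,1],[0,0,0,0,0,0,1]]]}}

```text
time: 13.8
eef_pos: [0.455, 0.2405, 0.1243]
tcp_rot: [0.745, 0.667, -0.002, -0.003]
contact_force: [0.6, -0.8, -0.9]
opening: 0.175
```

```bash
python3 -c "
from chk import *
plan([.4571,.2408,.094],-6.41,5,1);tipinfo()"
```

```text
t 13.8 p [0.455  0.2405 0.1243] az -6.25 F [ 0.6 -0.8 -0.9] M [ 0.03 -0.05  0.02] open 0.175 q [0.29 0.05 2.05 0.   1.04 0.4 ]
[[0.0001,0.0004,0.0061,-0.1,0.0,0.0,1],[0.0001,0.0005,0.006,-0.1,0.0,0.0,1],[0.0001,0.0004,0.0061,-0.1,0.0,0.0,1],[0.0001,0.0004,0.006,-0.1,0.0,0.0,1],[0.0001,0.0004,0.0061,-0.1,0.0,0.0,1]]
tip [0.4744 0.2384 0.0496]
```

>>> {"fn": "apply_moves", "kwargs": {"moves": [[[0,0.0005,0.006,-0.1,0,0,1],[0,0.0005,0.006,-0.1,0,0,1],[0,0.0005,0.006,-0.1,0,0,1],[0,0.0005,0.005,0,0,0,1],[0,0,0.003,0,0,0,1],[0,0,0,0,0,0,1],[0,0,0,0,0,0,1]]]}}

```text
time: 14.5
eef_pos: [0.4584, 0.2406, 0.0977]
tcp_rot: [0.745, 0.667, 0.001, 0.0]
contact_force: [-0.5, 0.4, -1.1]
opening: 0.173
```

```bash
python3 -c "
from chk import *
plan([.4571,.2408,.091],-6.41,4,1);tipinfo()"
```

```text
t 14.5 p [0.4584 0.2406 0.0977] az -6.25 F [-0.5  0.4 -1.1] M [0.01 0.01 0.03] open 0.173 q [0.29 0.1  2.06 0.   0.98 0.4 ]
[[0.0,-0.0003,0.0017,0.0,-0.0,0.0,1],[0.0,-0.0004,0.0016,0.0,-0.0,0.0,1],[0.0,-0.0003,0.0017,0.0,-0.0,0.0,1],[0.0,-0.0003,0.0017,0.0,-0.0,0.0,1]]
tip [0.4784 0.2385 0.0231]
```

>>> {"fn": "apply_moves", "kwargs": {"moves": [[[0,-0.0004,0.0017,0,0,0,1],[0,-0.0003,0.0017,0,0,0,1],[0,-0.0003,0.0017,0,0,0,1],[0,0,0.001,0,0,0,1],[0,0,0.0005,0,0,0,1],[0,0,0,0,0,0,1]]]}}

```text
time: 15.1
eef_pos: [0.4579, 0.241, 0.0915]
tcp_rot: [0.745, 0.668, 0.002, 0.001]
contact_force: [0.1, 0.0, -0.5]
opening: 0.171
```

```bash
python3 -c "
from chk import *
plan([.4571,.2408,.091],-6.41,4,1);tipinfo()"
```

```text
t 15.1 p [0.4579 0.241  0.0915] az -6.25 F [ 0.1  0.  -0.5] M [ 0.01 -0.02 -0.  ] open 0.171 q [0.29 0.1  2.07 0.   0.97 0.4 ]
[[-0.0001,-0.0002,0.0001,0.0,-0.0,0.0,1],[-0.0,-0.0002,0.0002,0.0,-0.0,0.0,1],[-0.0001,-0.0002,0.0001,0.0,-0.0,0.0,1],[-0.0001,-0.0002,0.0001,0.0,-0.0,0.0,1]]
tip [0.4781 0.2389 0.017 ]
```

>>> {"fn": "apply_moves", "kwargs": {"moves": [[[0,0,0.001,0,0,0,1],[0,0,0.001,0,0,0,1],[0,0,0,0,0,0,1]]]}}

```text
time: 15.4
eef_pos: [0.4585, 0.2412, 0.0917]
tcp_rot: [0.745, 0.668, 0.002, 0.001]
contact_force: [1.1, -0.3, -0.3]
opening: 0.171
```

>>> {"fn": "apply_moves", "kwargs": {"moves": [[[0,0,0.002,0,0,0,1],[0,0,0.002,0,0,0,1]]]}}

```text
time: 15.6
eef_pos: [0.4588, 0.2413, 0.0913]
tcp_rot: [0.744, 0.668, 0.001, 0.0]
contact_force: [-6.3, -2.8, 14.3]
opening: 0.172
```

The handle is seated: 14 N upward at the original height. I'll relax and open.

>>> {"fn": "apply_moves", "kwargs": {"moves": [[[0,0,-0.001,0,0,0,1],[0,0,0,0,0,0,1],[0,0,0,0,0,0,0.3],[0,0,0,0,0,0,-0.3],[0,0,0,0,0,0,-1],[0,0,0,0,0,0,-1],[0,0,0,0,0,0,-1],[0,0,0,0,0,0,-1],[0,0,0,0,0,0,-1]]]}}

```text
time: 16.5
eef_pos: [0.4588, 0.2412, 0.0914]
tcp_rot: [0.744, 0.668, 0.001, 0.0]
contact_force: [-0.0, -0.5, -0.5]
opening: 1.001
```

>>> {"fn": "apply_moves", "kwargs": {"moves": [[[0,0,-0.005,0,0,0,-1],[0,0,-0.01,0,0,0,-1],[0,0,-0.02,0,0,0,-1],[0,0,-0.025,0,0,0,-1],[0,0,-0.025,0,0,0,-1],[0,0,-0.02,0,0,0,-1],[0,0,-0.01,0,0,0,-1],[0,0,0,0,0,0,-1]]]}}

```text
time: 17.3
eef_pos: [0.4588, 0.2413, 0.2155]
tcp_rot: [0.744, 0.668, 0.002, 0.001]
contact_force: [0.7, 0.0, 0.4]
opening: 1.005
```

```bash
python3 -c "
from chk import *
plan([.30,.55,.23],-6.41,11,-1)"
```

```text
t 17.3 p [0.4588 0.2413 0.2155] az -6.22 F [0.7 0.  0.4] M [-0.02  0.04 -0.01] open 1.005 q [ 0.29 -0.05  1.98  0.    1.21  0.4 ]
[[0.0263,-0.0174,-0.0013,0.0,-0.0,0.0,-1],[0.0264,-0.0174,-0.0014,0.0,-0.0,0.0,-1],[0.0263,-0.0174,-0.0013,0.0,-0.0,0.0,-1],[0.0264,-0.0173,-0.0014,0.0,-0.0,0.0,-1],[0.0263,-0.0174,-0.0013,0.0,-0.0,0.0,-1],[0.0263,-0.0174,-0.0014,0.0,-0.0,0.0,-1],[0.0264,-0.0174,-0.0013,0.0,-0.0,0.0,-1],[0.0263,-0.0174,-0.0013,0.0,-0.0,0.0,-1],[0.0264,-0.0174,-0.0014,0.0,-0.0,0.0,-1],[0.0263,-0.0174,-0.0013,0.0,-0.0,0.0,-1],[0.0263,-0.0173,-0.0014,0.0,-0.0,0.0,-1]]
```

>>> {"fn": "apply_moves", "kwargs": {"moves": [[[0.015,-0.01,-0.0015,0,0,0,-1],[0.026,-0.017,-0.0015,0,0,0,-1],[0.026,-0.017,-0.0015,0,0,0,-1],[0.026,-0.017,-0.0015,0,0,0,-1],[0.026,-0.017,-0.0015,0,0,0,-1],[0.026,-0.017,-0.0015,0,0,0,-1],[0.026,-0.017,-0.0015,0,0,0,-1],[0.026,-0.017,-0.0015,0,0,0,-1],[0.026,-0.017,-0.0015,0,0,0,-1],[0.026,-0.017,-0.0015,0,0,0,-1],[0.015,-0.01,-0.0015,0,0,0,-1],[0,0,0,0,0,0,-1]]]}}

```text
time: 18.5
eef_pos: [0.3057, 0.5289, 0.2175]
tcp_rot: [0.746, 0.666, -0.008, 0.001]
contact_force: [0.5, -0.7, 0.6]
opening: 0.997
```

```bash
python3 -c "
from h import *
S=snap('side','side9');T=snap('top','top9')
W=np.zeros((480,800,3),np.uint8)
W[:400,:400]=cv2.resize(T[110:290,180:480],(400,240),interpolation=2) if 0 else 0
W[:288,:480]=cv2.resize(T[110:290,180:480],(480,288),interpolation=2);W[:480,480:]=cv2.resize(S[250:400,240:340],(320,480),interpolation=2);cv2.imwrite('pics/c10.png',W)
for nm,lo,hi,rt,rs in(('orange',(4,140,60),(25,255,255),(185,200,60,40),(270,290,40,60)),('green',(50,90,40),(85,255,255),(240,205,60,40),(285,255,40,60))):
    o=[]
    for im,(x,y,w,h) in((T,rt),(S,rs)):
        m=cv2.inRange(cv2.cvtColor(im,cv2.COLOR_BGR2HSV),lo,hi)[y:y+h,x:x+w];r=cv2.minAreaRect(cv2.findNonZero(m));o.append(np.array(r[0])+[x,y]);print(np.round(r[1:][0],1),round(r[2],1))
    print(nm,o,tri('top',o[0],'side',o[1]))
"
```

```text
[43.  10.4] 7.6
[15.  45.9] 19.7
orange [array([218.13100433, 218.0174675 ]), array([285.92307854, 320.11538315])] (array([0.45919756, 0.24054525, 0.10867587]), np.float64(0.001653380283683826))
[41.8 11.7] 7.8
[13.6 39.2] 18.4
green [array([264.46957397, 225.72312546]), array([299.85000134, 283.94999886])] (array([0.44960901, 0.16946347, 0.10990742]), np.float64(0.00038177141858623695))
```

The viewer limit is reached, so I'll check numerically.

```bash
python3 -c "
from h import *
for k in('0','9'):
    for n,(x,y,w,h) in(('top',(185,200,60,40)),('side',(265,290,45,60))):
        im=cv2.imread(f'pics/{n}{k}.png');m=cv2.inRange(cv2.cvtColor(im,cv2.COLOR_BGR2HSV),(4,140,60),(25,255,255))[y:y+h,x:x+w]
        r=cv2.minAreaRect(cv2.findNonZero(m));print(k,n,np.round(np.array(r[0])+[x,y],1),np.round(r[1],1),round(r[2],1),cv2.countNonZero(m))
T=cv2.imread('pics/top9.png');m=np.zeros(T.shape[:2],np.uint8)
m[130:215,385:470]=cv2.inRange(cv2.cvtColor(T,cv2.COLOR_BGR2HSV),(12,90,60),(32,255,255))[130:215,385:470]
cn,hh=cv2.findContours(m,cv2.RETR_CCOMP,1)
for c,q in zip(cn,hh[0]):
    if len(c)>6:(x,y),r=cv2.minEnclosingCircle(plane('top',c[:,0].astype(float),.0435)[:,:2].astype(np.float32));print('ring',q[3],round(x,4),round(y,4),round(r,4))
s=ctrl.get_state();print(s['time'],s['eef_pos'],s['contact_force'])
P=np.array([.459,.2405,.107]);a=np.radians(-6.4);X=np.array([np.cos(a),np.sin(a),0]);z=np.array([0,0,1.])
print(proj('top',[P-.074*z,P-.074*z+.02*X]).round(1));g=T.mean(2).astype(int);print(g[224:236,218:236])
"
```

```text
0 top [218.1 221.5] [43.  10.4] 7.9 430
0 side [289.9 320.5] [15.  45.9] 19.3 619
9 top [218.1 218. ] [43.  10.4] 7.6 433
9 side [285.9 320.1] [15.  45.9] 19.7 619
ring -1 0.5307 -0.0773 0.028
ring 0 0.516 -0.0749 0.0106
18.6 [0.30672974 0.52716775 0.21727551] [ 0.55315657 -0.57030485  0.49401051]
[[225.8 227.3]
 [227.7 215.5]]
[[ 29  27  28  28  28  28  29  33  36  43  35  53  58  62  65  68  71  68]
 [ 26  22  24  25  25  26  27  27  27  27  29  29  27  29  30  35  39  38]
 [ 42  36  35  42  38  36  34  34  30  29  36  36  30  30  29  30  29  28]
 [ 41  40  42  42  42  38  36  35  35  51  58  59  43  38  38  51  42  30]
 [ 41  42  42  42  42  42  38  39  47  57  59  60  43  42  43  59  47  47]
 [ 41  41  42  42  42  41  42  57  58  59  58  57  43  42  42  59  50  88]
 [ 41  41  42  42  42  41  43  42  57  58  59  42  42  42  43  58  52  95]
 [ 41  42  42  42  41  42  40  41  56  57  57  42  43  42  43  58  56 100]
 [ 42  42  41  42  41  41  41  41  42  42  42  41  43  41  42  42  66 101]
 [ 41  41  42  43  41  41  41  41  41  41  42  41  43  43  42  41  84 102]
 [ 46  46  46  47  46  46  45  46  43  42  42  41  42  42  42  35  94 100]
 [ 83  83  82  83  82  82  82  81  48  46  46  46  46  42  42  35  91  99]]
```

The pick rests at the same height and yaw as before, 5 mm further along its walls and well between the lips. The ring's eye has moved 26.6 mm and lies loose on the wheel, and the arm is clear. I'm handing in.

```bash
python3 -c "
from h import *
print(ctrl.sign_off())"
```

```text
the job is handed in; nothing more can be done
None
```

I pulled the brass ring off the axle with the orange hooked pick's tip in its back loop. Then I hung the pick back in its bay and moved the arm clear. I handed the job in at about 18.6 s.

**Ring:** the last top image puts the loop about 26 mm from where it started (20 mm frees it). It lies on the wheel, clear of the axle.

**Pick:** it hangs at its original height (108.7 mm measured, 108.4 mm before) with the same yaw, but about 5 mm further along the rack's +x. That is still between the lips, so I left it. I didn't see the hook directly after putting it back; its direction follows from the unchanged grip.

**Driver:** it stands in its bay as before. Its top-view position is the same to the pixel, while the two-camera position differs by up to 4 mm in height; I put that down to the lighting or colour mask.

**Checks that failed or disagreed:**
- My last composite picture was refused because the 12-picture limit was reached, so the final checks are numerical only.
- During the pull the tool crept up 3 mm. I corrected it, and the tip then touched the wheel lightly (under 2 N).
- The highest force I saw was about 14 N, when seating the handle in the rack.

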